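Click the day-colour wheel to blue, then feed a label

TASK

With a fingertip, flick the edge tabs of the day-colour wheel on the label station round, click by click and either way, until the blue tab sits in its click at the pointer. Only then push the green feed button right down with a fingertip and let it come back up. Be gentle with the wheel, do not press the button while any other colour is at the pointer, and leave the cups, jar, spoon and pastry cutter around the station where they are, unlifted.

Things in the scene. Friction and masses are not known exactly. Their poses are not given: they have to be found in the camera images.
- station: grey label station fixed to the bench, box 170 (x) x 240 (y) x 42 mm high; origin: centre of its underside; front (-x) towards the robot. On it: wheel axis at (-40, 50) mm, green button at (-45, -68), black pointer block (x 31 to 61, y 39 to 61, top z 71) with a white diamond, white label hood (x 10 to 80, y -113 to -23, top z 86)
- day_wheel (a joint): angle of the wheel (rad), growing counter-clockwise from above, endless. Blue is at the pointer at 0 and every whole turn (6.283). Seven spring clicks a turn, 0.8976 rad each; it rests at multiples of this (very rarely it starts balanced half-way). Past half a click it snaps on to the next rest, short of that it falls back; about 3 N at a tab turns it
- wheel_center (a point): centre of the day-colour wheel (axis upright), 62 mm above the bench. Grey disc of radius 44 mm, 14 mm thick, with seven even tabs out to radius 62 mm, each 10 mm wide with a round end, 16 mm high (z 54 to 70 mm), gaps 40 mm wide near the tips; counter-clockwise from above: blue, white, red, green, black, yellow, brown. 12 mm free below it; its front edge overhangs the station's front by up to 17 mm
- blue_tab (a point): point on the blue tab at mid-height, 56 mm from the wheel's axis, 6 mm inside the tab's outer end
- pointer_mark (a point): where the blue tab's point must come: 56 mm from the wheel's axis along the station's +x (far side), just inside the pointer block, at the wheel's mid-height; fixed to the station
- feed (a joint): travel of the feed button: 0 up, 0.006 m fully down; springs back; 1.5 N starts it, 5 N takes it fully down
- feed_top (a point): centre of the top face of the green feed button (32 mm across, in a black collar 48 mm across), 60 mm above the bench when up; it is pushed straight down
- cup_a_mid (a point): empty foil baking cup, 68 mm across the rim, 48 mm at the foot, 26 mm high, loose; the point is on its axis half-way up. To be left alone (on the tray)
- cup_b_mid (a point): empty foil baking cup, 68 mm across the rim, 48 mm at the foot, 26 mm high, loose; the point is on its axis half-way up. To be left alone (on the tray)
- cup_c_mid (a point): empty foil baking cup, 68 mm across the rim, 48 mm at the foot, 26 mm high, loose; the point is on its axis half-way up. To be left alone (right of the station)
- cup_d_mid (a point): empty foil baking cup, 68 mm across the rim, 48 mm at the foot, 26 mm high, loose; the point is on its axis half-way up. To be left alone (beyond the station)
- spice_jar_mid (a point): loose spice jar with orange cap, 48 mm across, 85 mm high, left of the station; the point is at its centre. To be left alone
- spoon_grip (a point): loose spoon, 160 mm long, lying in front of the station; the point is on its handle. To be left alone
- cutter_center (a point): loose solid copper pastry cutter, 56 mm across, 40 mm high, beyond the station's right corner; the point is its centre. To be left alone
- tray: fixed aluminium sheet tray 260 (x) x 200 (y) mm, 18 mm rim, at the robot's right; foil cups in it reach 30 mm; origin under its centre

How it is judged:
By the outcome, as a careful person would: the job done as asked, in the order asked, and still so for the second after the job is handed in, with the robot touching nothing.
It also fails if it takes over 54 s, if anything falls off the work surface, if the arm or the gripper's body presses on something with over 40 N, if the wrist force passes 120 N, or if a joint passes its speed limit or range.

ROBOT

A 6-joint arm with a two-finger parallel gripper is mounted at the origin on the work surface. World frame = base frame: x ahead of the robot, y to its left, z up, the work surface at z = 0. Lengths are in m, angles in degrees, forces in N, time in s.
With the tool pointing down it reaches from about 0.4 to 0.825 m from the base axis. Payload 7 kg.
Tool frame: the origin (TCP) lies on the centre line of the jaws, within the pads' length; the fingertips stand 11 mm ahead of it and the grasp point (between the pads) lies 8 mm behind it; z points along the fingers, y is the direction in which the jaws open and shut (so a half turn about z gives the same grasp; the last joint's range is limited). The gripper opens to 88 mm and grips with 3 to 60 N. Pads are 19 mm wide; open, the fingers measure 130 mm over their backs; the gripper's body (78 mm by 193 mm) begins 47 mm behind the grasp point.
Start: joints at [85.72, 20.546, 0.682, 0, -70.136, -16.507], TCP at [0.24, 0.631, 0.238] pointing down, gripper open.
Joint ranges: [-176.03, 176.03], [-82.01, 121.73], [-58.28, 71.71], [-173.87, 95.51], [-174.79, -0.11], [-173.66, 173.66]. Speed limits (degrees/s): [136.94, 136.94, 172.46, 180, 180, 180].

INTERFACE

Orientations are given as [roll, pitch, yaw] about the fixed x, y, z axes, in that order (R = Rz(yaw) Ry(pitch) Rx(roll)).
In Python, from plant import ctrl, cams, order gives the robot as it stands.
- The arm moves only by the tool jog_arm, never from a script. Its argument "motion" is a list of rows, each an object with "offset": the shift along the tool's x, y, z in mm, a list of three; "roll": the turn about the tool's z in rad; "hand": the finger opening in mm, from 0 to 87.6. A call has 1 to 20 rows; each row is the pose to reach, as a shift and turn from the pose commanded when the call began, along the tool's axes at that moment; what a row does not reach only later rows make up. A row lasts 1/12 s, in which the tool goes at most 41.7 mm and 7.16 degrees, less where a joint would pass 70% of its speed; a pose out of reach is approached as far as the arm can. A call with a gripper value outside its range is refused whole. The fingers move at their own pace and stop on an object; the grip force is fixed at half the most. Time passes only in rows, so rows that repeat a pose let the fingers close. It gives the time, the measured TCP pose, the force and the opening at its end, in the units of the state.
- ctrl.get_obs(): the state, without advancing time (a new reading comes with each control period).
- cams.snapshot(name): name is "scene" or "top" or "wrist"; returns a dict with "img" (384x512x3 uint8, red, green, blue), "K" (3x3 intrinsics, pixels), "cam_to_world" (4x4, takes a point from camera to world coordinates); the wrist camera has in their place "T_tool_cam" (4x4, takes a point from camera to tool coordinates, whose origin is the TCP and whose axes are the flange's). Camera axes: x right, y down, z forward; pixel columns grow to the right and rows downward; lengths in m; the calibration is good to about 2 mm. A picture is of the moment at which its call begins: read the wrist's pose just before it. There is no depth.
- order.close_job(): hands the job in, once; it reports no verdict.
The state is a dict: "clock": time; "joint_pos": joint angles; "qvel": joint speeds; "tau": joint torques, N m; "tool_pos": TCP position; "orientation": TCP orientation; "force": force on the tool from outside, world axes, zero at the start; "moment": the same for the moment, N m; "opening": finger opening in m.
Only numpy, scipy, OpenCV 4.12 (cv2) and the standard library are available. Lean on these libraries where they do the work, as an engineer would, in place of code of your own. Each camera call takes 0.05 s, during which the arm holds its last target. There are 200 camera calls.

## Working session

There is one attempt and no reset: what is moved stays moved. The work goes in short steps, Python scripts to look and compute and a tool call to move; the robot and the scene stay as the last step left them, time stands still between calls to the robot, and variables do not carry over. Pictures are saved under pics/ and viewed, about 8 in all and at most 12, crops included, and the job is handed in when it is done.

Besides the shell and the picture viewer there is one more tool, called after "Call:" by a JSON object that holds its "fn" and its "kwargs", one argument or row to a line. jog_arm: Moves the arm, as the interface text tells. Its arguments: {"type":"object","properties":{"motion":{"type":"array"}},"required":["motion"]}

```bash
mkdir -p pics; ls
python3 - <<'E'
from plant import ctrl,cams,order
import cv2,numpy as np
print(ctrl.get_obs())
ims=[]
for n in("scene","top"):
    s=cams.snapshot(n); np.savez(f"pics/{n}0.npz",**s); ims.append(s["img"]); cv2.imwrite(f"pics/{n}0.png",cv2.resize(s["img"][:,:,::-1],(800,600)))
    print(s["K"],s["cam_to_world"].round(3))
E
```

```text
pics
{'clock': 0.0, 'joint_pos': array([ 8.57194917e+01,  2.05895741e+01,  6.32280794e-01, -2.08261295e-02,
       -7.01356093e+01, -1.65089356e+01]), 'qvel': array([-0.02461962,  0.06578159, -0.18837981,  0.03728715,  0.03487915,
       -0.07822952]), 'tau': array([-9.27269211e-04, -5.82720459e+01,  2.93044746e+01,  6.99720070e+00,
        7.10932160e-03, -1.53370070e-04]), 'tool_pos': array([0.23940966, 0.63059568, 0.23663012]), 'orientation': array([ 1.79905363e+02, -7.63151120e-03, -2.07965301e+01]), 'force': array([-0.35215322,  0.64640569, -0.21671039]), 'moment': array([ 0.01929892, -0.01874587,  0.01094548]), 'opening': 0.08741060895211382}
[[396.64283149   0.         254.41597777]
 [  0.         396.64283149 194.32435133]
 [  0.           0.           1.        ]] [[-0.014  0.754 -0.657  1.384]
 [ 1.     0.017 -0.002 -0.112]
 [ 0.009 -0.657 -0.754  0.973]
 [ 0.     0.     0.     1.   ]]
[[375.91124184   0.         258.94157141]
 [  0.         375.91124184 186.5027757 ]
 [  0.           0.           1.        ]] [[-0.024 -0.988  0.151  0.431]
 [-0.999  0.027  0.018 -0.118]
 [-0.022 -0.15  -0.988  1.188]
 [ 0.     0.     0.     1.   ]]
```

View pics/scene0.png

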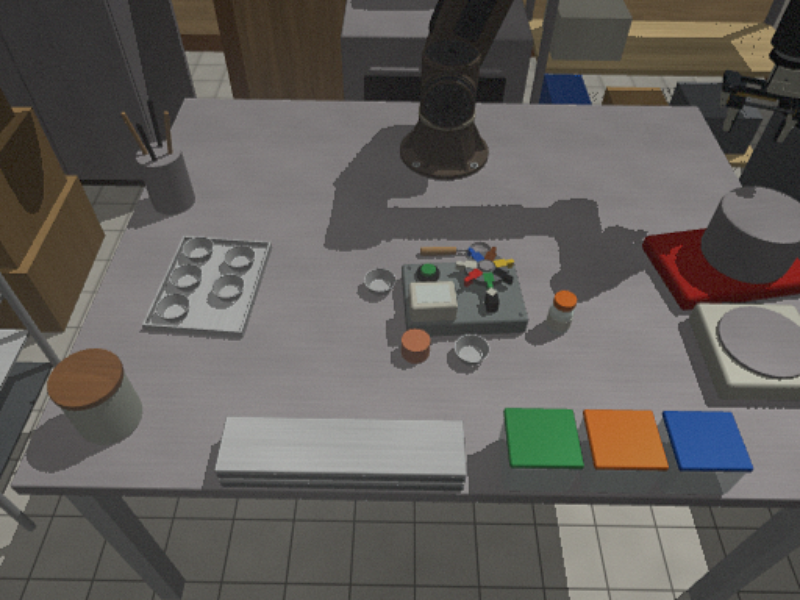

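View pics/top0.png

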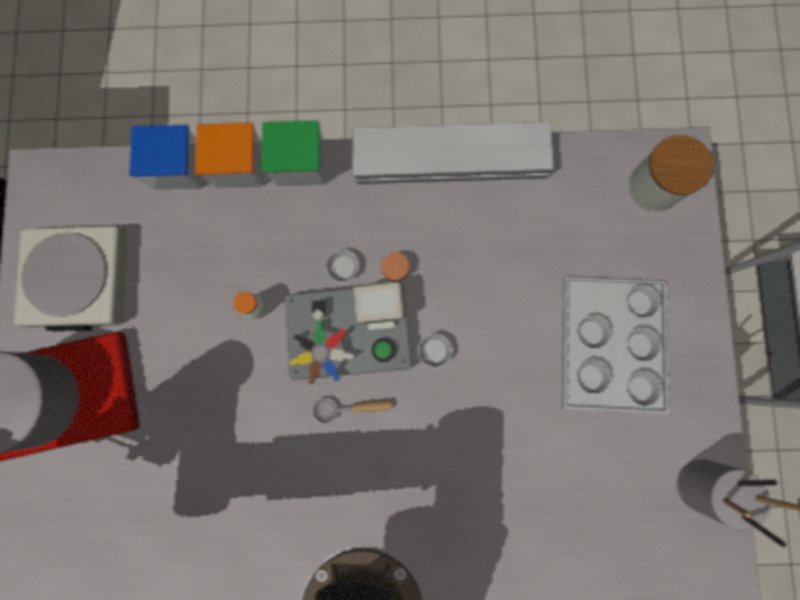

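Both views show green at the pointer, with blue at the front and slightly to the right (top view about (330,370)). So the wheel needs +3 clicks counter-clockwise. The button is at about (383,349) in the top view, and the spoon lies in front at about (355,407). Next I'll triangulate the colours.

```bash
cat > h.py <<'E'
import numpy as np,cv2
HSV=dict(blue=((105,130,40),(128,255,255)),red=((0,150,60),(6,255,255)),green=((45,110,30),(85,255,255)),yellow=((22,130,80),(34,255,255)),orange=((7,170,120),(16,255,255)))
def ray(s,uv):
    d=np.linalg.inv(s["K"])@np.array([*uv,1.]); T=s["cam_to_world"]; d=T[:3,:3]@d
    return T[:3,3],d/np.linalg.norm(d)
def plane(s,uv,z):
    o,d=ray(s,uv); return o+d*(z-o[2])/d[2]
def tri(a,ua,b,ub):
    o1,d1=ray(a,ua);o2,d2=ray(b,ub)
    t=np.linalg.lstsq(np.c_[d1,-d2],o2-o1,rcond=None)[0]
    p,q=o1+t[0]*d1,o2+t[1]*d2
    return (p+q)/2,np.linalg.norm(p-q)
def blobs(s,col,amin=6,roi=(-.3,.3,.3,.8)):
    m=cv2.inRange(cv2.cvtColor(s["img"],cv2.COLOR_RGB2HSV),*map(np.array,HSV[col]))
    n,l,st,c=cv2.connectedComponentsWithStats(m)
    out=[]
    for i in range(1,n):
        if st[i,4]>=amin:
            p=plane(s,c[i],.065)
            if roi[0]<p[1]<roi[1] and roi[2]<p[0]<roi[3]: out.append((st[i,4],c[i].round(1),p.round(4)))
    return out
E
python3 - <<'E'
from h import *
S={n:dict(np.load(f"pics/{n}0.npz")) for n in("scene","top")}
for c in HSV:
    for n in S: print(c,n,*blobs(S[n],c))
t=S["top"]
# station corners and spoon by plane casts (view pixels/1.5625)
k=1.5625
for nm,uv,z in[("TL",(286,294),.042),("FL",(290,379),.042),("FR",(411,368),.042),("hoodTR",(402,283),.086),("spoonL",(315,410),.01),("spoonR",(395,406),.01),("hub",(320,352),.07),("diamond",(318,314),.071)]:
    print(nm,plane(t,np.array(uv)/k,z).round(3))
im=np.hstack([cv2.resize(S["top"]["img"][175:250,175:290],None,fx=3.4,fy=3.4,interpolation=2),cv2.resize(S["scene"]["img"][145:220,240:355],None,fx=3.4,fy=3.4,interpolation=2)])
cv2.imwrite("pics/crop0.png",im[:,:,::-1])
E
```

```text
blue scene (np.int32(38), array([304.1, 162.9]), array([0.4525, 0.0463, 0.065 ]))
blue top (np.int32(54), array([211.3, 235.9]), array([0.4581, 0.0469, 0.065 ]))
red scene (np.int32(48), array([302.4, 175.6]), array([0.5102, 0.0368, 0.065 ]))
red top (np.int32(62), array([214.2, 216.5]), array([0.5156, 0.0379, 0.065 ]))
green scene (np.int32(49), array([273.9, 171.8]), array([ 0.4954, -0.0532,  0.065 ])) (np.int32(43), array([312.6, 178.4]), array([0.5218, 0.0681, 0.065 ]))
green top (np.int32(54), array([204.1, 212.9]), array([0.5269, 0.0683, 0.065 ])) (np.int32(83), array([244.7, 223.5]), array([ 0.4924, -0.0531,  0.065 ]))
yellow scene (np.int32(49), array([321.4, 167.7]), array([0.4733, 0.1008, 0.065 ]))
yellow top (np.int32(72), array([193.2, 229.4]), array([0.4784, 0.1007, 0.065 ]))
orange scene (np.int32(112), array([361.6, 190.8]), array([0.5707, 0.2147, 0.065 ]))
orange top (np.int32(135), array([156.5, 193.4]), array([0.5899, 0.213 , 0.065 ]))
TL [0.607 0.137 0.042]
FL [0.44  0.128 0.042]
FR [ 0.456 -0.107  0.042]
hoodTR [ 0.616 -0.094  0.086]
spoonL [0.379 0.085 0.01 ]
spoonR [ 0.383 -0.073  0.01 ]
hub [0.49  0.065 0.07 ]
diamond [0.562 0.069 0.071]
```

View pics/crop0.png

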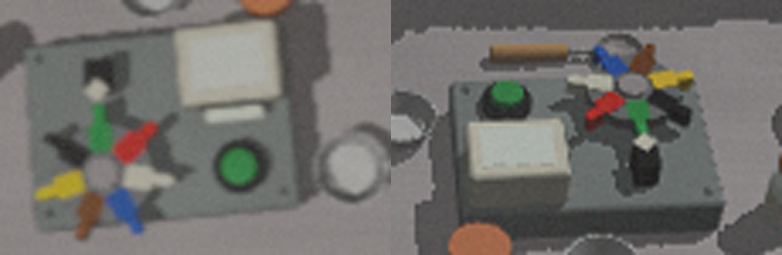

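Call:
{"fn": "jog_arm", "kwargs": {
  "motion": [
    {"offset": [10, 13, 0], "roll": 0.03, "hand": 0},
    {"offset": [32, 38, 0], "roll": 0.1, "hand": 0},
    {"offset": [56, 68, 0], "roll": 0.18, "hand": 0},
    {"offset": [81, 98, 0], "roll": 0.26, "hand": 0},
    {"offset": [105, 127, 0], "roll": 0.34, "hand": 0},
    {"offset": [130, 157, 0], "roll": 0.42, "hand": 0},
    {"offset": [155, 187, 0], "roll": 0.5, "hand": 0},
    {"offset": [179, 217, 0], "roll": 0.58, "hand": 0},
    {"offset": [204, 246, 0], "roll": 0.66, "hand": 0},
    {"offset": [229, 276, 0], "roll": 0.74, "hand": 0},
    {"offset": [253, 306, 0], "roll": 0.82, "hand": 0},
    {"offset": [278, 336, 0], "roll": 0.9, "hand": 0},
    {"offset": [302, 365, 0], "roll": 0.98, "hand": 0},
    {"offset": [324, 391, 0], "roll": 1.05, "hand": 0},
    {"offset": [341, 412, 0], "roll": 1.1, "hand": 0},
    {"offset": [352, 425, 0], "roll": 1.138, "hand": 0},
    {"offset": [352, 425, 15], "roll": 1.138, "hand": 0},
    {"offset": [352, 425, 40], "roll": 1.138, "hand": 0},
    {"offset": [352, 425, 70], "roll": 1.138, "hand": 0},
    {"offset": [352, 425, 88], "roll": 1.138, "hand": 0}
  ]
}}

```text
clock: 1.77
tool_pos: [0.4166, 0.1078, 0.1472]
orientation: [179.9, -0.0, -86.1]
force: [-0.5, -0.6, 0.6]
opening: 0.0007
```

Run:
```python
from plant import ctrl,cams
from h import *
o=ctrl.get_obs(); s=cams.snapshot("wrist")
R=cv2.Rodrigues(np.zeros(3))[0]
from scipy.spatial.transform import Rotation as Ro
print(o["tool_pos"].round(4),o["orientation"].round(2),o["force"].round(2),o["opening"],o["clock"])
T=np.eye(4);T[:3,:3]=Ro.from_euler("xyz",o["orientation"],degrees=True).as_matrix();T[:3,3]=o["tool_pos"]
s["cam_to_world"]=T@s["T_tool_cam"]; s.pop("T_tool_cam")
np.savez("pics/wrist1.npz",**s)
print(s["cam_to_world"].round(3))
for c in HSV: print(c,*blobs(s,c,30))
cv2.imwrite("pics/w1.png",cv2.resize(s["img"][:,:,::-1],(800,600)))
```

```text
[0.4166 0.1078 0.1472] [ 1.7989e+02 -3.0000e-02 -8.6060e+01] [-0.49 -0.64  0.62] 0.0007480688271236332 1.7667
[[-0.998 -0.065 -0.021  0.423]
 [-0.069  0.956  0.284  0.031]
 [ 0.002  0.285 -0.959  0.294]
 [ 0.     0.     0.     1.   ]]
blue (np.int32(1551), array([198.9, 112.9]), array([0.4591, 0.0473, 0.065 ]))
red (np.int32(1768), array([109. ,  91.6]), array([0.518 , 0.0377, 0.065 ]))
green (np.int32(1472), array([ 94.1, 138.9]), array([0.5297, 0.0694, 0.065 ]))
yellow (np.int32(1312), array([167.9, 189.6]), array([0.48  , 0.1018, 0.065 ]))
orange (np.int32(617), array([ 37.2, 312.2]), array([0.5841, 0.2106, 0.065 ])) (np.int32(207), array([ 18.9, 327.6]), array([0.6006, 0.2263, 0.065 ]))
```

View pics/w1.png

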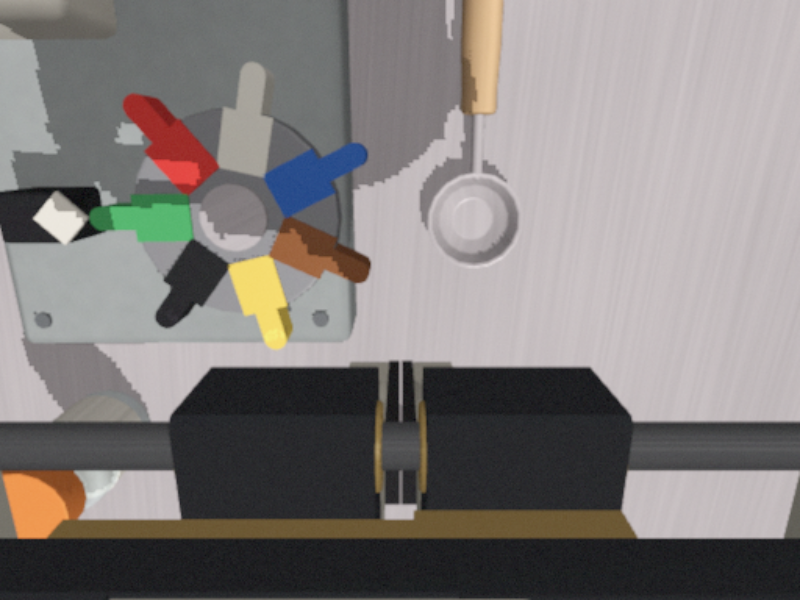

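The wrist view shows green at the diamond (60,217), blue at (320,175), brown at (320,250) and yellow at (262,300). The fingertips sit near (400,370). I'll check the tip shape close up before touching anything.

Run:
```python
from plant import cams
from h import *
w=dict(np.load("pics/wrist1.npz")); print(w["K"])
s=cams.snapshot("scene")
a=cv2.resize(w["img"][220:340,200:312],(400,428),interpolation=2)
b=cv2.resize(s["img"][80:190,270:370],(390,428),interpolation=2)
cv2.imwrite("pics/c1.png",np.hstack([a,b])[:,:,::-1])
# tab-based wheel fit at z=.070: centroids c+r*(cos(psi+k*click))
k=dict(blue=-3,red=-1,green=0,yellow=2)
from scipy.optimize import least_squares
P={c:plane(w,blobs(w,c,30)[0][1],.069)[:2] for c in k}
q=least_squares(lambda v:np.concatenate([P[c]-(v[:2]+v[2]*np.array([np.cos(v[3]+k[c]*.8976),np.sin(v[3]+k[c]*.8976)])) for c in k]),[.49,.066,.037,.07])
print(q.x.round(4),q.fun.round(4))
```

```text
[[336.2131771    0.         256.0295252 ]
 [  0.         336.2131771  191.91218917]
 [  0.           0.           1.        ]]
[0.4906 0.0653 0.0373 0.082 ] [ 0.0001  0.0005  0.0001 -0.0005  0.0001  0.0003 -0.0003 -0.0003]
```

View pics/c1.png

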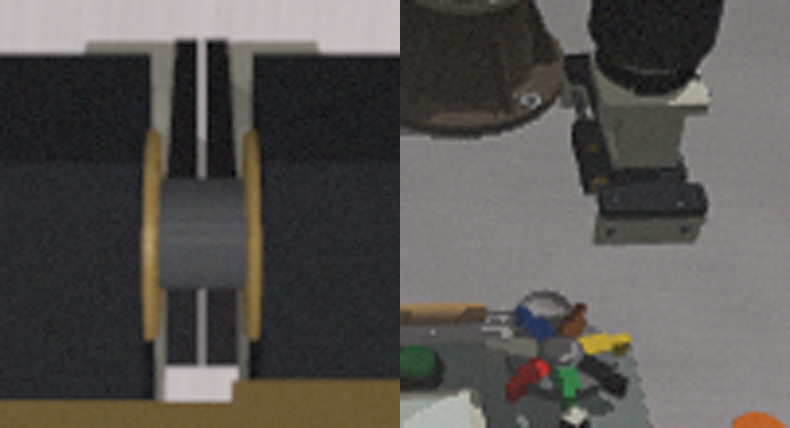

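The tips measure about 32 mm across both jaws and 19 mm wide. With the jaws radial and centred 63 mm from the axis, the inner edge comes to radius 47 mm. Next I go down into the brown/yellow gap and push the brown tab one click.

Call:
{"fn": "jog_arm", "kwargs": {
  "motion": [
    {"offset": [0, -7, 20], "roll": 0, "hand": 0},
    {"offset": [0, -7, 45], "roll": 0, "hand": 0},
    {"offset": [0, -7, 70], "roll": 0, "hand": 0},
    {"offset": [0, -7, 85], "roll": 0, "hand": 0},
    {"offset": [0, -7, 85], "roll": 0, "hand": 0},
    {"offset": [4, -7, 85], "roll": 0, "hand": 0},
    {"offset": [8, -7, 85], "roll": 0, "hand": 0},
    {"offset": [11, -7, 85], "roll": 0, "hand": 0},
    {"offset": [14, -7, 85], "roll": 0, "hand": 0},
    {"offset": [17, -7, 85], "roll": 0, "hand": 0},
    {"offset": [20, -7, 85], "roll": 0, "hand": 0},
    {"offset": [23, -7, 85], "roll": 0, "hand": 0}
  ]
}}

```text
clock: 2.87
tool_pos: [0.4265, 0.0862, 0.0649]
orientation: [-180.0, 0.0, -86.0]
force: [-3.4, 4.0, 0.3]
opening: 0.0009
```

Call:
{"fn": "jog_arm", "kwargs": {
  "motion": [
    {"offset": [3, 0, 0], "roll": 0, "hand": 0},
    {"offset": [6, 0, 0], "roll": 0, "hand": 0},
    {"offset": [9, 0, 0], "roll": 0, "hand": 0},
    {"offset": [12, 0, 0], "roll": 0, "hand": 0},
    {"offset": [15, 0, 0], "roll": 0, "hand": 0},
    {"offset": [18, 0, 0], "roll": 0, "hand": 0},
    {"offset": [20, 0, 0], "roll": 0, "hand": 0},
    {"offset": [20, 0, 0], "roll": 0, "hand": 0}
  ]
}}

```text
clock: 3.53
tool_pos: [0.4278, 0.0659, 0.0645]
orientation: [180.0, -0.0, -86.0]
force: [0.3, -0.2, -0.6]
opening: 0.0003
```

```bash
cat >> h.py <<'E'
def look(tag):
    from plant import ctrl,cams
    from scipy.spatial.transform import Rotation as Ro
    o=ctrl.get_obs(); s=cams.snapshot("wrist")
    T=np.eye(4);T[:3,:3]=Ro.from_euler("xyz",o["orientation"],degrees=True).as_matrix();T[:3,3]=o["tool_pos"]
    s["cam_to_world"]=T@s.pop("T_tool_cam")
    cv2.imwrite(f"pics/{tag}.png",cv2.resize(s["img"][:,:,::-1],(640,480)))
    print(o["clock"],o["tool_pos"].round(4),o["orientation"].round(1),"F",o["force"].round(1))
    i=dict(blue=0,red=2,green=3,yellow=5)
    for c in i:
        for a,uv,_ in blobs(s,c,60):
            d=plane(s,uv,.069)[:2]-[.4906,.0653]
            if np.hypot(*d)<.06: print(c,"wheel angle est (clicks)",round(float((np.arctan2(d[1],d[0])-.075)/.8976-i[c]+3.5)%7-3.5,2),"r",np.hypot(*d).round(3))
E
python3 -c "
from h import *
look('w2')"
```

```text
3.5333 [0.4278 0.0659 0.0645] [180.  -0. -86.] F [ 0.3 -0.2 -0.6]
blue wheel angle est (clicks) -2.03 r 0.039
red wheel angle est (clicks) -2.03 r 0.037
green wheel angle est (clicks) -1.97 r 0.042
```

The wheel clicked to −2. Second click: lift, go back, go down, push.

Call:
{"fn": "jog_arm", "kwargs": {
  "motion": [
    {"offset": [0, 0, -12], "roll": 0, "hand": 0},
    {"offset": [0, 0, -34], "roll": 0, "hand": 0},
    {"offset": [-15, 0, -34], "roll": 0, "hand": 0},
    {"offset": [-35, 0, -34], "roll": 0, "hand": 0},
    {"offset": [-43, 0, -34], "roll": 0, "hand": 0},
    {"offset": [-43, 0, -20], "roll": 0, "hand": 0},
    {"offset": [-43, 0, 0], "roll": 0, "hand": 0},
    {"offset": [-39, 0, 0], "roll": 0, "hand": 0},
    {"offset": [-35, 0, 0], "roll": 0, "hand": 0},
    {"offset": [-32, 0, 0], "roll": 0, "hand": 0},
    {"offset": [-29, 0, 0], "roll": 0, "hand": 0},
    {"offset": [-26, 0, 0], "roll": 0, "hand": 0},
    {"offset": [-23, 0, 0], "roll": 0, "hand": 0},
    {"offset": [-20, 0, 0], "roll": 0, "hand": 0},
    {"offset": [-16, 0, 0], "roll": 0, "hand": 0},
    {"offset": [-12, 0, 0], "roll": 0, "hand": 0},
    {"offset": [-8, 0, 0], "roll": 0, "hand": 0},
    {"offset": [-4, 0, 0], "roll": 0, "hand": 0},
    {"offset": [0, 0, 0], "roll": 0, "hand": 0},
    {"offset": [0, 0, 0], "roll": 0, "hand": 0}
  ]
}}

```text
clock: 5.25
tool_pos: [0.4279, 0.0656, 0.0646]
orientation: [-180.0, -0.0, -86.0]
force: [-0.3, 0.5, -0.1]
opening: 0.0004
```

```bash
python3 -c "
from h import *
look('w3')"
```

```text
5.25 [0.4279 0.0656 0.0646] [-180.   -0.  -86.] F [-0.3  0.5 -0.1]
blue wheel angle est (clicks) -1.06 r 0.04
red wheel angle est (clicks) -0.98 r 0.042
yellow wheel angle est (clicks) -0.97 r 0.042
```

The wheel is at −1 click. Third click, then lift clear.

Call:
{"fn": "jog_arm", "kwargs": {
  "motion": [
    {"offset": [0, 0, -12], "roll": 0, "hand": 0},
    {"offset": [0, 0, -34], "roll": 0, "hand": 0},
    {"offset": [-15, 0, -34], "roll": 0, "hand": 0},
    {"offset": [-35, 0, -34], "roll": 0, "hand": 0},
    {"offset": [-43, 0, -34], "roll": 0, "hand": 0},
    {"offset": [-43, 0, -20], "roll": 0, "hand": 0},
    {"offset": [-43, 0, 0], "roll": 0, "hand": 0},
    {"offset": [-39, 0, 0], "roll": 0, "hand": 0},
    {"offset": [-35, 0, 0], "roll": 0, "hand": 0},
    {"offset": [-32, 0, 0], "roll": 0, "hand": 0},
    {"offset": [-29, 0, 0], "roll": 0, "hand": 0},
    {"offset": [-26, 0, 0], "roll": 0, "hand": 0},
    {"offset": [-23, 0, 0], "roll": 0, "hand": 0},
    {"offset": [-20, 0, 0], "roll": 0, "hand": 0},
    {"offset": [-16, 0, 0], "roll": 0, "hand": 0},
    {"offset": [-12, 0, 0], "roll": 0, "hand": 0},
    {"offset": [-8, 0, 0], "roll": 0, "hand": 0},
    {"offset": [-4, 0, 0], "roll": 0, "hand": 0},
    {"offset": [0, 0, 0], "roll": 0, "hand": 0},
    {"offset": [0, 0, 0], "roll": 0, "hand": 0}
  ]
}}

```text
clock: 6.97
tool_pos: [0.4279, 0.0656, 0.0646]
orientation: [-180.0, -0.0, -86.0]
force: [-0.5, 0.7, -0.1]
opening: 0.0006
```

Call:
{"fn": "jog_arm", "kwargs": {
  "motion": [
    {"offset": [0, 0, -15], "roll": 0, "hand": 0},
    {"offset": [0, 0, -45], "roll": 0, "hand": 0},
    {"offset": [0, 0, -80], "roll": 0, "hand": 0},
    {"offset": [0, 0, -90], "roll": 0, "hand": 0},
    {"offset": [0, 0, -90], "roll": 0, "hand": 0}
  ]
}}

```text
clock: 7.38
tool_pos: [0.4298, 0.0672, 0.1578]
orientation: [-179.7, 0.1, -86.0]
force: [-0.1, 0.5, -0.1]
opening: 0.0003
```

```bash
python3 -c "
from h import *
look('w4')
from plant import cams
s=cams.snapshot('top'); print(blobs(s,'green'),blobs(s,'blue'))
cv2.imwrite('pics/t4.png',cv2.resize(s['img'][160:270,160:310],(600,440))[:,:,::-1])"
```

```text
7.3833 [0.4298 0.0672 0.1578] [-1.797e+02  1.000e-01 -8.600e+01] F [-0.1  0.5 -0.1]
blue wheel angle est (clicks) -0.01 r 0.038
red wheel angle est (clicks) -0.0 r 0.028
green wheel angle est (clicks) -0.0 r 0.038
yellow wheel angle est (clicks) -0.03 r 0.038
[(np.int32(60), array([244.8, 223.4]), array([ 0.4924, -0.0533,  0.065 ]))] []
```

View pics/w4.png

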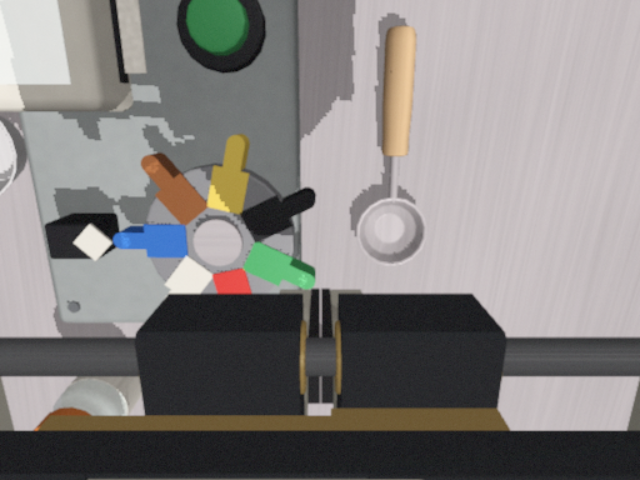

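Blue is at the diamond (pointer at (93,242)), and all tabs read 0 clicks. The button is visible at (218,25). I'll move over it with one fingertip, jaws 40 mm apart so that only the far finger is above the button.

Call:
{"fn": "jog_arm", "kwargs": {
  "motion": [
    {"offset": [10, -2, 0], "roll": 0, "hand": 40},
    {"offset": [35, -7, 0], "roll": 0, "hand": 40},
    {"offset": [65, -14, 0], "roll": 0, "hand": 40},
    {"offset": [95, -21, 0], "roll": 0, "hand": 40},
    {"offset": [117, -25, 0], "roll": 0, "hand": 40},
    {"offset": [124.5, -27, 0], "roll": 0, "hand": 40},
    {"offset": [124.5, -27, 40], "roll": 0, "hand": 40},
    {"offset": [124.5, -27, 60], "roll": 0, "hand": 40},
    {"offset": [124.5, -27, 60], "roll": 0, "hand": 40},
    {"offset": [124.5, -27, 60], "roll": 0, "hand": 40}
  ]
}}

```text
clock: 8.32
tool_pos: [0.4623, -0.0565, 0.0934]
orientation: [179.8, -0.1, -86.0]
force: [0.9, -0.1, 0.4]
opening: 0.0397
```

```bash
python3 -c "
from h import *
look('w5')
from plant import cams
s=cams.snapshot('scene')
cv2.imwrite('pics/s5.png',cv2.resize(s['img'][120:220,220:350],(650,500),interpolation=2)[:,:,::-1])"
```

```text
8.3167 [ 0.4623 -0.0565  0.0934] [ 1.798e+02 -1.000e-01 -8.600e+01] F [ 0.9 -0.1  0.4]
```

View pics/w5.png

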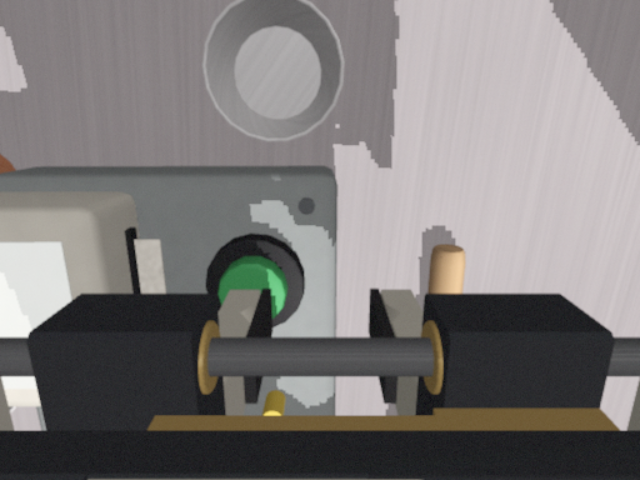

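View pics/s5.png

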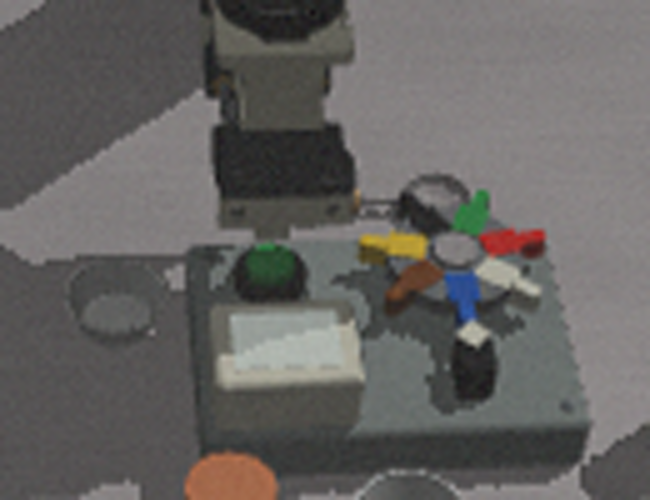

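The far fingertip is over the green button (253,285 in the wrist view), and blue is still at the pointer. Pressing slowly now.

Call:
{"fn": "jog_arm", "kwargs": {
  "motion": [
    {"offset": [-1, -3, 6], "roll": 0, "hand": 40},
    {"offset": [-1, -3, 12], "roll": 0, "hand": 40},
    {"offset": [-1, -3, 17], "roll": 0, "hand": 40},
    {"offset": [-1, -3, 20], "roll": 0, "hand": 40},
    {"offset": [-1, -3, 22], "roll": 0, "hand": 40},
    {"offset": [-1, -3, 24], "roll": 0, "hand": 40},
    {"offset": [-1, -3, 26], "roll": 0, "hand": 40},
    {"offset": [-1, -3, 27], "roll": 0, "hand": 40},
    {"offset": [-1, -3, 27], "roll": 0, "hand": 40}
  ]
}}

```text
clock: 9.17
tool_pos: [0.4665, -0.0546, 0.0689]
orientation: [-180.0, -0.0, -85.9]
force: [-7.9, 2.8, 19.7]
opening: 0.0401
```

```bash
python3 -c "
from h import *
from plant import ctrl,cams
w=cams.snapshot('wrist')['img'];s=cams.snapshot('scene')['img'];o=ctrl.get_obs();print(o['tool_pos'],o['force'],o['moment'])
a=cv2.resize(w[200:330,130:270],(400,400),interpolation=2);b=cv2.resize(s[140:190,245:295],(400,400),interpolation=2)
cv2.imwrite('pics/p6.png',np.hstack([a,b])[:,:,::-1])"
```

```text
[ 0.46656791 -0.05461979  0.06889795] [-7.4369744   4.10295707 19.6875558 ] [1.38210383 2.38483287 0.03993307]
```

View pics/p6.png

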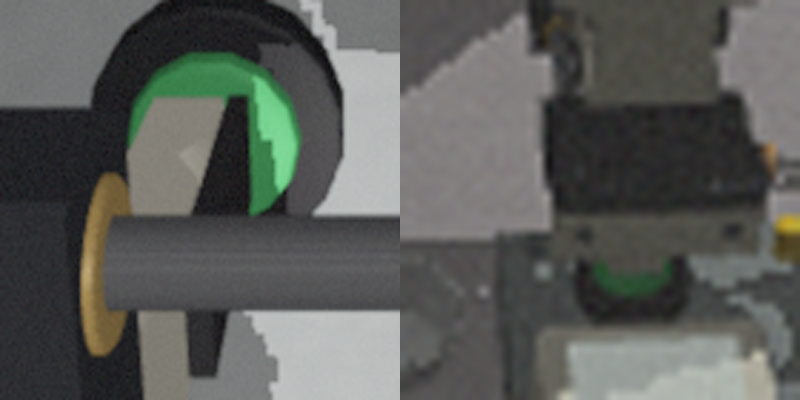

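The fingertip is on the button but sits towards one edge, and 20 N is more than the button needs. It has either bottomed out or is touching the collar. I'll ease up in small steps and read the force to find out.

Call:
{"fn": "jog_arm", "kwargs": {
  "motion": [
    {"offset": [0, 0, -1], "roll": 0, "hand": 40},
    {"offset": [0, 0, -1], "roll": 0, "hand": 40}
  ]
}}

```text
clock: 9.43
tool_pos: [0.4665, -0.0546, 0.0692]
orientation: [-180.0, 0.0, -86.0]
force: [-2.9, 1.9, 7.6]
opening: 0.04
```

Call:
{"fn": "jog_arm", "kwargs": {
  "motion": [
    {"offset": [0, 0, -1], "roll": 0, "hand": 40},
    {"offset": [0, 0, -1], "roll": 0, "hand": 40}
  ]
}}

```text
clock: 9.6
tool_pos: [0.4664, -0.0546, 0.0699]
orientation: [-180.0, 0.0, -86.0]
force: [-0.9, 2.0, 4.2]
opening: 0.0399
```

Call:
{"fn": "jog_arm", "kwargs": {
  "motion": [
    {"offset": [0, 0, -1], "roll": 0, "hand": 40},
    {"offset": [0, 0, -1], "roll": 0, "hand": 40}
  ]
}}

```text
clock: 9.77
tool_pos: [0.4664, -0.0546, 0.0707]
orientation: [-180.0, 0.0, -86.0]
force: [-2.0, 2.6, 4.1]
opening: 0.0401
```

Call:
{"fn": "jog_arm", "kwargs": {
  "motion": [
    {"offset": [0, 0, -1], "roll": 0, "hand": 40},
    {"offset": [0, 0, -1], "roll": 0, "hand": 40}
  ]
}}

```text
clock: 9.93
tool_pos: [0.4665, -0.0547, 0.0717]
orientation: [-180.0, 0.0, -86.0]
force: [-0.9, 2.9, 3.4]
opening: 0.0403
```

Call:
{"fn": "jog_arm", "kwargs": {
  "motion": [
    {"offset": [0, 0, -2], "roll": 0, "hand": 40},
    {"offset": [0, 0, -2], "roll": 0, "hand": 40}
  ]
}}

```text
clock: 10.1
tool_pos: [0.4665, -0.0548, 0.0738]
orientation: [-180.0, -0.0, -86.0]
force: [-0.4, 1.7, 2.2]
opening: 0.0399
```

Call:
{"fn": "jog_arm", "kwargs": {
  "motion": [
    {"offset": [0, 0, -2], "roll": 0, "hand": 40},
    {"offset": [0, 0, -2], "roll": 0, "hand": 40}
  ]
}}

```text
clock: 10.27
tool_pos: [0.4664, -0.0549, 0.0757]
orientation: [-180.0, -0.0, -86.0]
force: [0.6, -0.4, 0.4]
opening: 0.0399
```

The force ran from a hard stop at TCP z 0.069, through 4–5 N falling to 2 N, and was gone at 0.075. That is the full 6 mm of travel, so the button went right down and came back up. Retreating and checking.

Call:
{"fn": "jog_arm", "kwargs": {
  "motion": [
    {"offset": [0, 0, -10], "roll": 0, "hand": 40},
    {"offset": [0, 0, -35], "roll": 0, "hand": 40},
    {"offset": [0, 0, -70], "roll": 0, "hand": 40},
    {"offset": [0, 0, -100], "roll": 0, "hand": 40},
    {"offset": [0, 0, -120], "roll": 0, "hand": 40},
    {"offset": [0, 0, -120], "roll": 0, "hand": 40},
    {"offset": [0, 0, -120], "roll": 0, "hand": 40}
  ]
}}

```text
clock: 10.85
tool_pos: [0.4667, -0.0547, 0.1964]
orientation: [-179.9, 0.0, -86.0]
force: [-0.5, -0.4, -1.4]
opening: 0.0402
```

```bash
python3 -c "
from h import *
look('w7')
from plant import cams
s=cams.snapshot('scene'); print(blobs(s,'green'),blobs(s,'blue'))
cv2.imwrite('pics/s7.png',cv2.resize(s['img'][100:250,80:400],(800,375),interpolation=2)[:,:,::-1])
a=dict(np.load('pics/scene0.npz'))
print('orange before/after',blobs(a,'orange'),blobs(s,'orange'))"
```

```text
10.85 [ 0.4667 -0.0547  0.1964] [-179.9    0.   -86. ] F [-0.5 -0.4 -1.4]
red wheel angle est (clicks) 0.01 r 0.025
green wheel angle est (clicks) 0.02 r 0.039
yellow wheel angle est (clicks) 0.0 r 0.052
[(np.int32(36), array([314. , 162.5]), array([0.4499, 0.0789, 0.065 ])), (np.int32(48), array([273.9, 171.7]), array([ 0.4952, -0.0534,  0.065 ]))] [(np.int32(43), array([312.3, 178.3]), array([0.5215, 0.0674, 0.065 ]))]
orange before/after [(np.int32(112), array([361.6, 190.8]), array([0.5707, 0.2147, 0.065 ]))] [(np.int32(112), array([361.6, 190.9]), array([0.5711, 0.2147, 0.065 ]))]
```

View pics/s7.png

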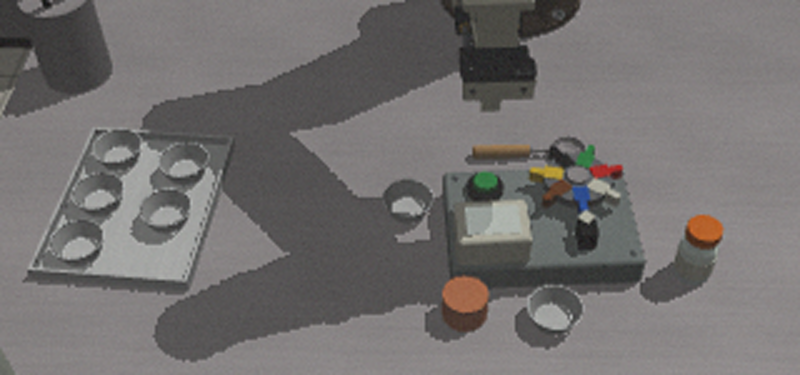

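The last view shows blue at the pointer (585,200), the button back up at its first-seen pixel (273.9,171.7), everything else in place and the arm clear. Handing in.

```bash
python3 -c "
from plant import order
print(order.close_job())"
```

```text
the job is handed in; nothing more can be done
None
```

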